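# Probe the test stand and hold a flask in its sprung ring

### The arm

A 7-joint arm with a two-finger parallel gripper is mounted at the origin on the work surface. World frame = base frame: x ahead of the robot, y to its left, z up, the work surface at z = 0. Lengths are in m, angles in rad, forces in N, time in s.
With the tool pointing down it reaches from about 0.4 to 0.85 m from the base axis. Payload 4.5 kg.
Tool frame: the origin (TCP) lies at the very end of the fingers, on their centre line; the grasp point (between the pads) lies 19 mm behind it (tcp_to_grasp is the z of the grasp point in the tool frame, in m); z points along the fingers, y is the line along which they close (so a half turn about z gives the same grasp; the last joint's range is limited). The gripper opens to 88 mm and grips with 3 to 60 N. Pads are 18 mm wide; open, the fingers measure 123 mm over their backs; the gripper's body (75 mm by 187 mm) begins 45 mm behind the grasp point.
Start: joints at [-1.228, 0.689, -0.195, 1.565, 0.157, 0.902, -0.215], TCP at [0.19, 0.595, 0.203] pointing down, gripper open.
Joint ranges: [-3.01, 3.01], [-0.46, 2.08], [-1.47, 1.51], [0.13, 2.56], [-1, 4.14], [0.04, 2.09], [-2.66, 2.66]. Speed limits (rad/s): [2.57, 2.57, 3.14, 3.14, 3.14, 3.14, 3.14].

### API

Orientations are given as a unit quaternion [x, y, z, w].
In Python, from plant import * gives the robot as it stands. The module is installed in compiled form; this text tells all that it offers.
- The arm moves only by the shell command python3 -m jog 'ROWS' [OPENING] [FORCE]. ROWS is JSON, a list that holds one entry, the list of rows, each a list of 6 numbers: the shift along the tool's x, y, z in m, then the turn, a rotation vector about the tool's x, y, z in rad. In form: [[[dx, dy, dz, ax, ay, az], ...]]. A call has 1 to 12 rows; each row shifts and turns the commanded pose from where the row before left it, along the tool's axes as they then stand; what a row does not reach is not made up. A row lasts 1/8 s, in which the tool goes at most 62.5 mm and 10.7 degrees, less where a joint would pass 70% of its speed; a pose out of reach is approached as far as the arm can. A call with a gripper value outside its range is refused whole. OPENING is the finger opening in m, from 0 to 0.0881, set as the call begins (- or left out, the last holds). The fingers move at their own pace and stop on an object; FORCE is the grip in N (left out, the last holds). Time passes only in rows, so rows that do not move let the fingers close. It gives the time, the measured TCP pose, the force, the opening and the grip force at its end, in the units of the state.
- get_state(): the state, without advancing time (a new reading comes with each control period).
- snapshot(name): name is "scene" or "top"; returns a dict with "frame" (480x640x3 uint8, red, green, blue), "mtx" (3x3 intrinsics, pixels), "xyz" and "orientation" of the camera in the world. Camera axes: x right, y down, z forward; pixel columns grow to the right and rows downward; lengths in m; the calibration is good to about 2 mm. A picture is of the moment at which its call begins. There is no depth.
- finish_job(): hands the job in; it is judged then, once.
The state is a dict: "clock": time; "q": joint angles; "qd": joint speeds; "joint_torque": joint torques, N m; "tool_pos": TCP position; "eef_rot": TCP orientation; "contact_force": force on the tool from outside, world axes, zero at the start; "moment": the same for the moment, N m; "opening": opening from 0.0 (shut) to 1.0 (fully open); "finger_force": force on a finger pad.
Only numpy, scipy, OpenCV 4.12 (cv2) and the standard library are available. Lean on these libraries where they do the work, as an engineer would, in place of code of your own. Each camera call takes 0.05 s, during which the arm holds its last target. There are 200 camera calls.

### The job

Take the slim probe pin from the rack, push it fully home in the narrow opening of the test stand's terminal block and let go of it. Then take the round steel flask from its rubber rest, set it ball-down in the stand's sprung ring, press it straight down until the ring is right down on the rim of its cup, and keep holding it pressed there, upright: the job finishes with the robot still pressing. Leave the other things on the table where they are.

Things in the scene. Friction and masses are not known exactly. Their poses are not given: they have to be found in the camera images.
- tester: fixed test stand: aluminium base plate 110 (x) x 260 (y) x 12 high, origin at the centre of its underside on the table, z up. Centred 70 to its -y stands a round steel cup, 92 across, rim 40 above the table, carrying the sprung ring; centred 75 to its +y stands the grey terminal block, 90 (x) x 46 (y), top 57 above the table, with a narrow round opening (12 across, at x -22) and a wide one (20 across, at x +22)
- socket (a point): centre of the mouth of the narrow opening, on top of the terminal block: 12 across with a 2 chamfer, 38 deep, straight down; z up
- ring (a joint): travel of the steel sprung ring (m): 0 up, 0.018 fully down, where its underside meets the cup's rim. The spring pushes up with about 5.5 N at the top and 13.5 N at the bottom, less the weight of what sits in it
- ring_top (a point): centre of the ring's upper face (moves with the ring): ring 90 outside, hole 50 across, 10 thick; 68 above the table when up, 50 when fully down. The ball of the seated flask has its centre 24.5 above this point
- rest: fixed plain black rubber ring in which the flask starts: 80 outside, hole 50, 25 high; origin at the centre of its underside on the table
- flask: round-bottomed steel flask, 0.2 to 0.42 kg, 116 high: a ball 70 across with an upright straight neck 26 across from 70 to 116 above the ball's bottom; origin at the ball's bottom, z up the neck. Bottom-heavy, it sits upright in a ring
- flask_neck (a point): point on the axis of the flask's neck at which to grasp it, 92 above the ball's bottom: 57 above the ball's centre, 24 under the flat top of the neck
- flask_center (a point): centre of the flask's ball, 35 above its bottom
- rack: fixed aluminium pin rack, 50 (x) x 130 (y) x 34 high, origin at the centre of its underside; a 14 hole at y -37 and one at y +37, each right through, one pin standing in each
- pin: the slim probe pin, upright: steel shaft 9 across and 32 long with a chamfered foot, below an aluminium handle 18 across and 50 high whose flat underside rests on the rack; about 0.06 kg; origin at the foot of the shaft, z up
- pin_handle (a point): centre of the slim pin's handle, half-way up it: 57 above the foot of the shaft, 25 above the handle's underside
- pin_tip (a point): centre of the foot of the slim pin's shaft; z up the pin. Fully home it lies 32 under the mouth of the opening, the handle resting on the block
- stout_pin: the other pin, not wanted: shaft 12 across and 32 long, handle 28 across and 34 high; origin at the foot of its shaft
- tape: yellow tape measure, 65 x 38 x 62 high; not part of the job
- driver: screwdriver lying down; not part of the job
- bearing: steel bearing ring, 62 across, 16 high; not part of the job
- offcut: short aluminium profile lying down, 31 x 31 x 140; not part of the job
- oil: small closed bottle, 40 across, 110 high; not part of the job
- wrench: wrench lying down; not part of the job
There are look-alikes about, which are no part of the job. What is meant by the flask is not purple, and is the smaller of those in its own colour.

How it is judged:
By the outcome, as a careful person would: the job done as asked, in the order asked, and still so for the second after the job is handed in, while the arm keeps its last pose, push and grip.
It also fails if it takes over 66 s, if anything falls off the work surface, if the arm or the gripper's body presses on something with over 40 N, if the wrist force passes 120 N, or if a joint passes its speed limit or range.

## Working session

There is one attempt and no reset: what is moved stays moved. The work goes in short steps, Python scripts to look and compute and a shell command to move; the robot and the scene stay as the last step left them, time stands still between calls to the robot, and variables do not carry over. Pictures are saved under pics/ and viewed, at most 10 in all, crops included, and the job is handed in when it is done.

```bash
mkdir -p pics; cat > h.py <<'E'
from plant import *
import numpy as np, cv2
from scipy.spatial.transform import Rotation as R
def snap(n,f=None):
    s=snapshot(n)
    if f: cv2.imwrite('pics/'+f,cv2.cvtColor(s['frame'],cv2.COLOR_RGB2BGR))
    return s
def ray(s,u,v):
    d=np.linalg.inv(s['mtx'])@[u,v,1]
    return np.array(s['xyz']),R.from_quat(s['orientation']).apply(d)
def onz(s,u,v,z):
    o,d=ray(s,u,v); return o+d*(z-o[2])/d[2]
def proj(s,p):
    c=R.from_quat(s['orientation']).inv().apply(np.array(p)-s['xyz']); q=s['mtx']@c; return q[:2]/q[2]
E
python3 - <<'E'
from h import *
for n in('scene','top'):
    s=snap(n,n+'0.png'); print(n,s['xyz'],R.from_quat(s['orientation']).as_matrix()[:,2],s['mtx'][0])
st=get_state(); print(st['clock'],st['tool_pos'],st['eef_rot'],R.from_quat(st['eef_rot']).as_matrix())
E
```

```text
scene [1.16319103 0.35411072 0.67116576] [-0.67828405 -0.38820879 -0.62387874] [502.27944967   0.         326.27949834]
top [ 0.4356856  -0.00969982  1.24895465] [ 0.08105653  0.00107328 -0.99670893] [492.25143418   0.         314.32946874]
0.1 [0.18980117 0.59483105 0.20230427] [ 1.53740148e-01  9.88110970e-01 -8.21503428e-04 -6.24872124e-05] [[-9.52727926e-01  3.03824550e-01 -3.76084717e-04]
 [ 3.03824755e-01  9.52726584e-01 -1.60425951e-03]
 [-1.29107516e-04 -1.64268668e-03 -9.99998642e-01]]
```

View pics/scene0.png

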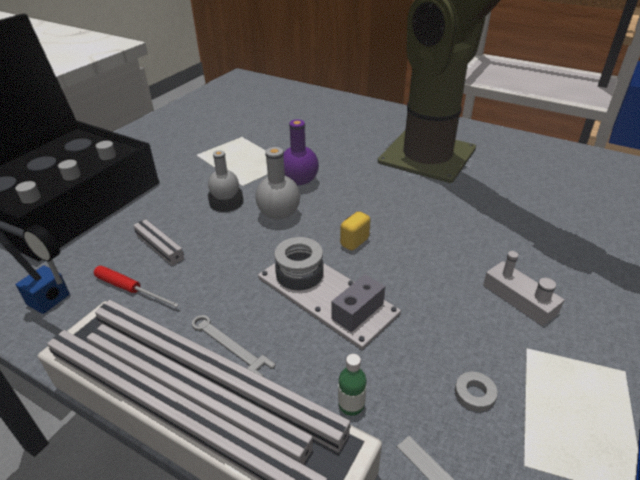

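View pics/top0.png

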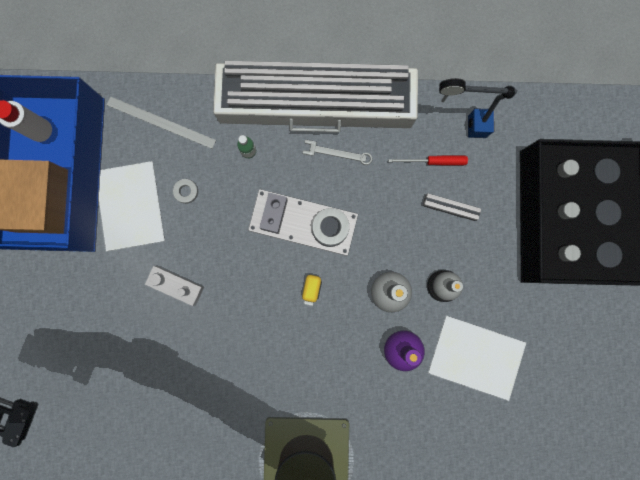

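Candidates for the flask are small grey in black rest, scene (223,185) / top (447,286); large grey, scene (277,195) / top (392,291); and purple, scene (299,160) / top (405,350). I choose the small grey one. For the pin, the slim one is at scene (512,262) / top (186,291) and the stout one at scene (546,290) / top (159,279). For the opening, the narrow one is at top (269,222) and the wide one at (275,205). I'll check all of this in one close crop.

```bash
python3 - <<'E'
from h import *
t=cv2.imread('pics/top0.png'); s=cv2.imread('pics/scene0.png')
def c(im,x,y,w,h): return cv2.resize(im[y:y+h,x:x+w],(400,300),interpolation=cv2.INTER_CUBIC)
cv2.imwrite('pics/c1.png',np.vstack([np.hstack([c(t,240,180,120,90),c(t,140,260,80,60)]),np.hstack([c(s,250,230,160,120),c(s,470,240,100,75)])]))
cv2.imwrite('pics/c2.png',np.hstack([c(t,420,260,60,45),c(s,190,140,100,75)]))
E
```

```text
(no output)
```

View pics/c1.png

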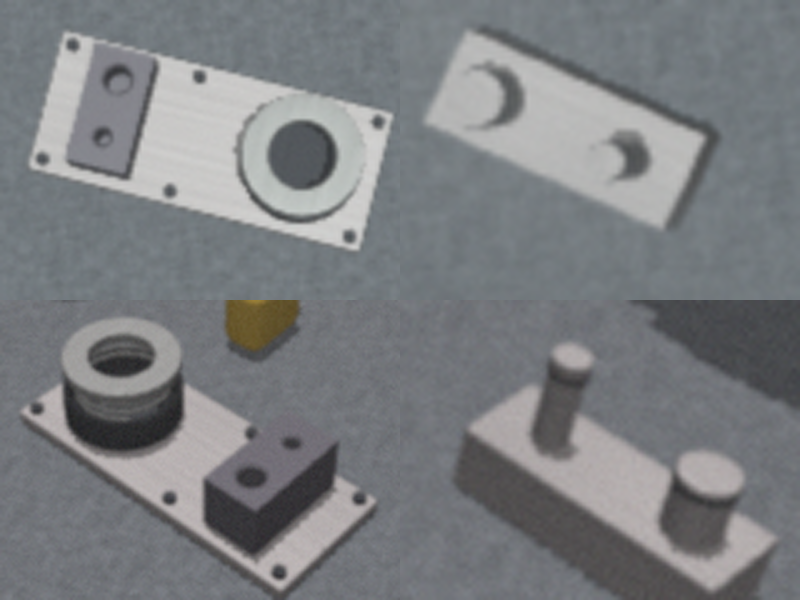

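View pics/c2.png

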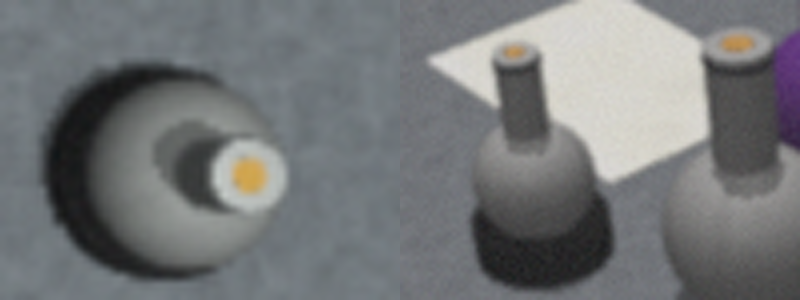

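Pin, hole and flask choices are confirmed: the slim handle is the robot-side pin and the narrow hole is the robot-side one. The small flask sits in the plain black rubber ring. Next I compute positions.

```bash
python3 - <<'E'
from h import *
np.set_printoptions(precision=4,suppress=True)
T=snap('top');S=snap('scene')
for n,t,s,z in [('narrow',(270.55,220.45),(366.5,286.9),.057),('wide',(275.05,203.65),(350.5,300.5),.057),('ring',(330.25,226.2),(298.5,251.9),.068),('neck',(456.9,285.8),(218.6,153.1),.1305),('slim',(181+0,291),(512.4,254.9),.084),('stout',(158,279),(546.5,283.7),.068)]:
    print(n,onz(T,*t,z),onz(S,*s,z))
for p in [(475,30),(715,132),(668,228),(425,122)]:
    print(onz(T,140+(p[0]-400+.5)/5-.5,260+(p[1]+.5)/5-.5,.034))
# tester corners, top of plate z .012
for p in [(65,32),(392,113),(358,248),(30,166)]:
    print('plate',onz(T,240+(p[0]+.5)/3.333-.5,180+(p[1]+.5)/3.333-.5,.012))
E
```

```text
narrow [0.5815 0.0996 0.057 ] [0.5832 0.1022 0.057 ]
wide [0.6231 0.0901 0.057 ] [0.6259 0.093  0.057 ]
ring [ 0.5701 -0.0458  0.068 ] [ 0.5719 -0.0439  0.068 ]
neck [ 0.435  -0.3338  0.1305] [ 0.4356 -0.332   0.1305]
slim [0.4054 0.3023 0.084 ] [0.4078 0.3049 0.084 ]
stout [0.4321 0.3629 0.068 ] [0.4354 0.3728 0.068 ]
[0.4647 0.3837 0.034 ]
[0.4177 0.2632 0.034 ]
[0.3703 0.2841 0.034 ]
[0.4188 0.4059 0.034 ]
plate [0.6661 0.1354 0.012 ]
plate [ 0.6105 -0.1152  0.012 ]
plate [ 0.5071 -0.0915  0.012 ]
plate [0.5627 0.1583 0.012 ]
```

```bash
cat >> h.py <<'E'
def need(p,yaxis=None):
    """tool-frame shift to TCP p; turn to make tool y along given world dir and z down (shift is in present axes)"""
    st=get_state(); r=R.from_quat(st['eef_rot'])
    print('t',round(st['clock'],2),'tcp',np.round(st['tool_pos'],4),'F',np.round(st['contact_force'],1),'open',round(float(st['opening'])*.0881,4),'grip',st['finger_force'])
    print('shift',np.round(r.inv().apply(np.array(p)-st['tool_pos']),4))
    if yaxis is not None:
        y=np.array([*yaxis,0])/np.linalg.norm(yaxis); z=np.array([0,0,-1.]); 
        for y in (y,-y): print('turn',np.round((r.inv()*R.from_matrix(np.array([np.cross(y,z),y,z]).T)).as_rotvec(),3))
E
python3 -m jog '[[[-0.0246,-0.0177,0.004,0,0,0],[-0.0246,-0.0177,0.004,0,0,0],[-0.0246,-0.0177,0.004,0,0,0],[-0.0246,-0.0177,0.004,0,0,0],[-0.0246,-0.0177,0.004,0,0,0],[-0.0246,-0.0177,0.004,0,0,0],[-0.0246,-0.0177,0.004,0,0,0],[-0.0246,-0.0177,0.004,0,0,0],[-0.0246,-0.0177,0.004,0,0,0],[-0.0246,-0.0177,0.004,0,0,0],[-0.0246,-0.0177,0.004,0,0,0],[-0.0246,-0.0177,0.004,0,0,0]]]' 0.045
python3 - <<'E'
from h import *
need([.4065,.303,.04],[.363,.932])
S=snap('scene');T=snap('top')
def c(s,x,y,w,h): return cv2.resize(s['frame'][y:y+h,x:x+w,::-1],(400,300),interpolation=cv2.INTER_CUBIC)
cv2.imwrite('pics/a1.png',np.hstack([c(S,440,180,140,105),c(T,120,240,100,75)]))
E
```

```text
clock: 1.7
tool_pos: [0.4072, 0.3026, 0.1549]
eef_rot: [0.154, 0.988, 0.0, -0.0]
contact_force: [-0.8, -0.4, -0.2]
opening: 0.514
finger_force: 0.0
t 1.7 tcp [0.4072 0.3026 0.1549] F [-0.8 -0.4 -0.2] open 0.0452 grip 0.0
shift [0.0008 0.0002 0.1149]
turn [ 0.    -0.     0.063]
turn [ 0.     0.    -3.079]
```

View pics/a1.png

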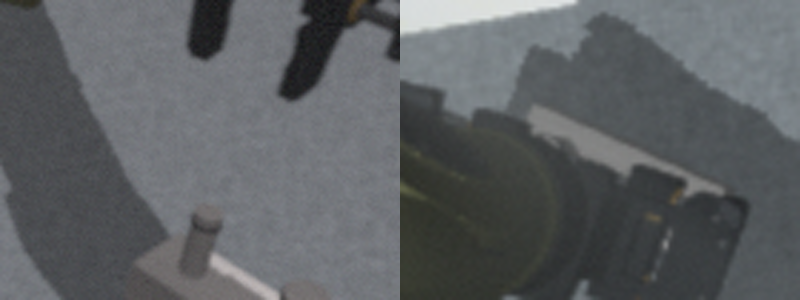

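The crop shows the slim handle top at scene (512,256), with the fingertips above it at about (512,200) and (541,215). I check their midpoint against the TCP to calibrate.

```bash
python3 - <<'E'
from h import *
S=snap('scene'); t=get_state()['tool_pos']
print(proj(S,t), onz(S,526.6,207,t[2]), t, onz(S,512.4,254.9,.084))
E
```

```text
[520.12237545 222.6497158 ] [0.35494509 0.30127705 0.15478486] [0.40739738 0.30192162 0.15478486] [0.40783295 0.30485883 0.084     ]
```

```bash
python3 - <<'E'
from h import *
S=snap('scene'); st=get_state();t=np.array(st['tool_pos']); r=R.from_quat(st['eef_rot']).as_matrix()
f=S['frame'][:,:,::-1].copy()
c=cv2.resize(f[100:280,400:640],(800,600),interpolation=cv2.INTER_CUBIC)
for k in(-1,0,1):
  for h in (0,.02):
    p=proj(S,t+r[:,1]*k*.0226-h*r[:,2]); print(k,h,p)
    cv2.circle(c,tuple(int(x) for x in (p-[400,100])*3.333),3,(0,0,255),-1)
cv2.imwrite('pics/a2.png',c)
E
```

```text
-1 0 [509.47756543 216.82809134]
-1 0.02 [512.08550807 207.36041128]
0 0 [521.27524144 222.57534352]
0 0.02 [524.09828266 213.04630341]
1 0 [533.43823711 228.50056162]
1 0.02 [536.48863389 218.91091029]
```

View pics/a2.png

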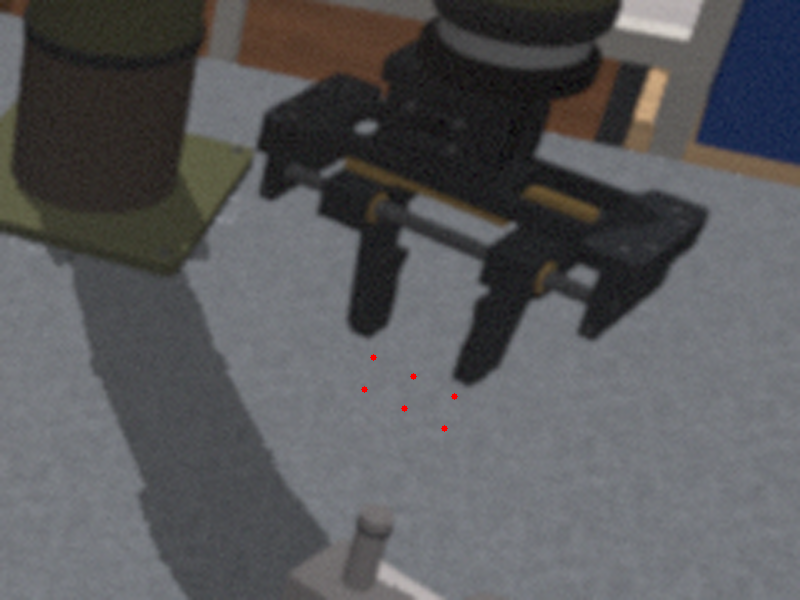

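The picture shows the visible fingertips at scene (510,200) and (540,215), about 30 mm above where the stated TCP projects. I check the body brackets, at (577,201) and (482,159), to see whether the whole hand is offset.

```bash
python3 - <<'E'
from h import *
S=snap('scene'); T=snap('top'); st=get_state();t=np.array(st['tool_pos']); r=R.from_quat(st['eef_rot']).as_matrix()
for h in (.064,.094):
  for k in (-1,1): print(h,k,proj(S,t+r[:,1]*k*.0935-h*r[:,2]))
print('base scene',proj(S,[0,0,0]),'top',proj(T,[0,0,0]))
f=S['frame'];  # base plate centre in both
for s in (S,T):
  m=cv2.inRange(cv2.cvtColor(s['frame'],cv2.COLOR_RGB2HSV),(22,80,30),(40,255,140)); 
  n,l,st_,c=cv2.connectedComponentsWithStats(m); print([(st_[i][:5].tolist()) for i in range(1,n) if st_[i][4]>300])
E
```

```text
0.064 -1 [482.02912147 169.25001485]
0.064 1 [588.01668776 215.71987701]
0.094 -1 [485.34782966 153.90532127]
0.094 1 [594.48765006 199.32072397]
base scene [426.76561911 155.77141339] top [305.10345135 459.37802915]
[[583, 0, 45, 43, 333]]
[[78, 331, 72, 50, 1034], [34, 439, 63, 41, 1285]]
```

```bash
python3 -m jog '[[[0,0,0.015,0,0,0.03],[0,0,0.02,0,0,0.033],[0,0,0.02,0,0,0],[0,0,0.02,0,0,0],[0,0,0.02,0,0,0],[0,0,0.01,0,0,0],[0,0,0,0,0,0]]]'
python3 - <<'E'
from h import *
S=snap('scene'); 
def c(s,x,y,w,h): return cv2.resize(s['frame'][y:y+h,x:x+w,::-1],(800,600),interpolation=cv2.INTER_CUBIC)
im=c(S,460,210,120,90);t=get_state()['tool_pos']
for h in(0,.03):
  cv2.circle(im,tuple(int(x) for x in (proj(S,np.array(t)+[0,0,h])-[460,210])*6.667),4,(0,0,255),-1)
cv2.imwrite('pics/a3.png',im)
E
```

```text
clock: 2.88
tool_pos: [0.4059, 0.304, 0.0497]
eef_rot: [0.184, 0.983, -0.0, -0.0]
contact_force: [-0.5, -0.1, -0.3]
opening: 0.511
finger_force: 0.0
```

View pics/a3.png

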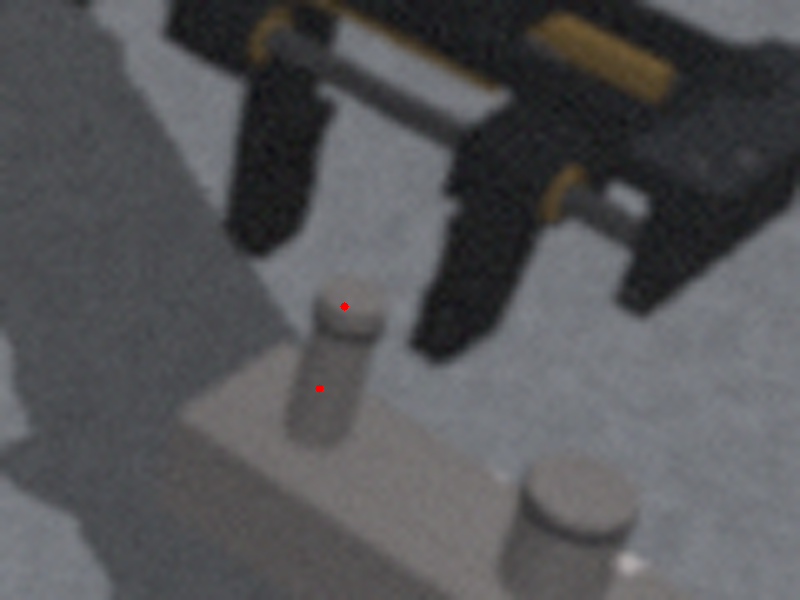

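In this crop the fingertips are at (262,255) and (435,360), with their midpoint on the dot 30 mm above the stated TCP. So the finger ends seem to be about 30 mm higher than reported. I test this with a gentle closing at the nominal height.

```bash
python3 -m jog '[[[0,0,0.01,0,0,0],[0,0,0,0,0,0],[0,0,0,0,0,0],[0,0,0,0,0,0],[0,0,0,0,0,0]]]' 0.008 4
python3 - <<'E'
from h import *
S=snap('scene');T=snap('top')
def c(s,x,y,w,h): return cv2.resize(s['frame'][y:y+h,x:x+w,::-1],(400,300),interpolation=cv2.INTER_CUBIC)
im=np.hstack([c(S,460,210,120,90),c(T,120,230,120,90)]);t=np.array(get_state()['tool_pos']);r=R.from_quat(get_state()['eef_rot']).as_matrix()
for k in(-1,1):
 for a in(-1,1):
  for h,col in((.064,(0,0,255)),(.094,(0,255,0))):
   p=(proj(T,t+r[:,1]*k*.0935+r[:,0]*a*.0375-h*r[:,2])-[120,230])*3.333; cv2.circle(im,(int(p[0])+400,int(p[1])),3,col,-1)
cv2.imwrite('pics/a4.png',im)
E
```

```text
clock: 3.55
tool_pos: [0.4067, 0.3034, 0.0401]
eef_rot: [0.185, 0.983, 0.0, 0.0]
contact_force: [-0.3, -0.2, -0.3]
opening: 0.205
finger_force: 4.0
```

View pics/a4.png

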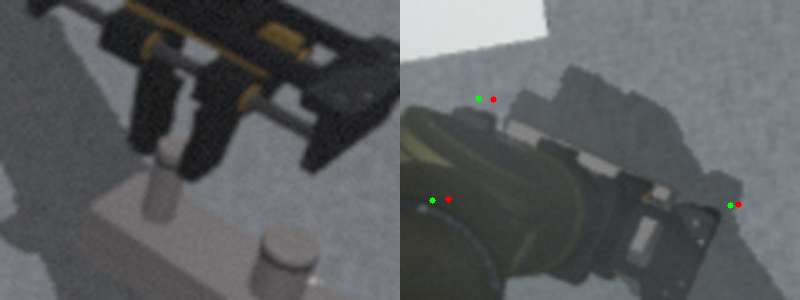

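Opening is 18 mm, so the handle is held, centred. In the crop the tips are at (140,152) and (188,180), about 14 mm below the handle top at (167,145), so they are truly near z 0.07. The hand sits about 30 mm higher than reported. I reopen and lower it cautiously, watching the force.

```bash
python3 -m jog '[[[0,0,0,0,0,0],[0,0,0,0,0,0],[0,0,0.004,0,0,0],[0,0,0.004,0,0,0],[0,0,0.002,0,0,0],[0,0,0,0,0,0]]]' 0.035 4
```

```text
clock: 4.4
tool_pos: [0.4065, 0.3033, 0.0298]
eef_rot: [0.185, 0.983, -0.0, -0.0]
contact_force: [0.2, 0.6, 0.5]
opening: 0.398
finger_force: 0.0
```

No contact with the stated TCP 4 mm below the rack top, which confirms the offset. I continue to a stated z of about 0.012 and grip.

```bash
python3 -m jog '[[[0,0,0.005,0,0,0],[0,0,0.005,0,0,0],[0,0,0.005,0,0,0],[0,0,0.003,0,0,0],[0,0,0,0,0,0]]]' 
python3 -m jog '[[[0,0,0,0,0,0],[0,0,0,0,0,0],[0,0,0,0,0,0],[0,0,0,0,0,0]]]' 0.008 25
python3 - <<'E'
from h import *
S=snap('scene')
cv2.imwrite('pics/a5.png',cv2.resize(S['frame'][210:300,460:580,::-1],(600,450),interpolation=cv2.INTER_CUBIC))
E
```

```text
clock: 5.03
tool_pos: [0.4065, 0.3033, 0.0118]
eef_rot: [0.185, 0.983, -0.0, -0.0]
contact_force: [0.0, 0.8, -0.4]
opening: 0.399
finger_force: 0.0
clock: 5.52
tool_pos: [0.4068, 0.3036, 0.0121]
eef_rot: [0.185, 0.983, 0.0, 0.0]
contact_force: [0.3, 0.5, 1.2]
opening: 0.192
finger_force: 25.0
```

View pics/a5.png

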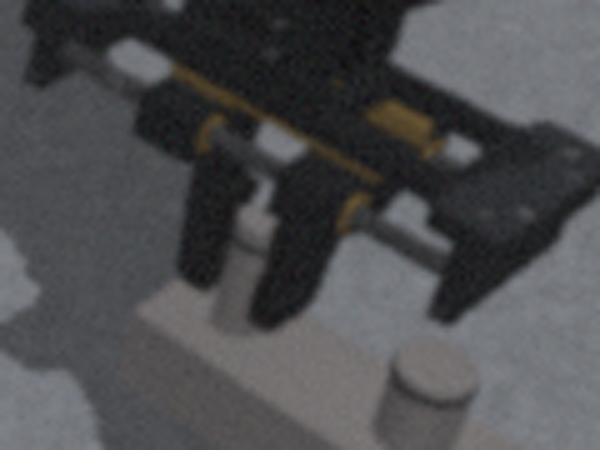

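The crop shows the fingers straddling the slim handle, tips at (200,285) and (265,325) just above the rack, with the grip good. The measured z gives relative heights: home corresponds to a stated z of 0.035. I lift and carry it over the opening.

```bash
python3 -m jog '[[[0,0,-0.01,0,0,0],[0,0,-0.02,0,0,0],[0,0,-0.03,0,0,0],[0,0,-0.03,0,0,0],[0,0,0,0,0,0]]]'
python3 -m jog '[[[-0.0132,-0.0069,0,0,0,0],[-0.0264,-0.0137,0,0,0,0],[-0.0264,-0.0137,0,0,0,0],[-0.0264,-0.0137,0,0,0,0],[-0.0264,-0.0137,0,0,0,0],[-0.0264,-0.0137,0,0,0,0],[-0.0264,-0.0137,0,0,0,0],[-0.0264,-0.0137,0,0,0,0],[-0.0264,-0.0137,0,0,0,0],[-0.0132,-0.0069,0,0,0,0],[0,0,0,0,0,0]]]'
python3 - <<'E'
from h import *
need([.5827,.1022,.08])
S=snap('scene','s2.png');t=np.array(get_state()['tool_pos'])
f0=cv2.imread('pics/scene0.png').astype(int); f=S['frame'][:,:,::-1].astype(int)
foot=t-[0,0,.010]; print('foot pred',proj(S,foot),'under',proj(S,foot+[0,0,.032]),'hole',proj(S,[.5832,.1022,.057]))
d=np.abs(f-f0).sum(2); g=f.sum(2)//3
u,v=proj(S,foot).astype(int)
print('cols',u-14,'rows',v-22); print(g[v-22:v+10,u-14:u+15])
E
```

```text
clock: 6.2
tool_pos: [0.4078, 0.3042, 0.1042]
eef_rot: [0.185, 0.983, 0.002, 0.001]
contact_force: [-0.2, 0.3, -0.5]
opening: 0.193
finger_force: 25.0
clock: 7.58
tool_pos: [0.583, 0.1006, 0.1011]
eef_rot: [0.186, 0.983, -0.001, -0.001]
contact_force: [-0.4, 0.6, -1.7]
opening: 0.195
finger_force: 25.0
t 7.58 tcp [0.583  0.1006 0.1011] F [-0.4  0.6 -1.7] open 0.0172 grip 24.973897207528353
shift [0.0009 0.0014 0.0211]
foot pred [367.64874109 272.08192188] under [368.54533105 257.86083519] hole [366.50038043 286.92232503]
cols 353 rows 250
[[ 78  76  79  82  77  78  79  77  90 102  99  91  90  85  77  50  36  36
   27  35  35  34  29  31  36  33  31  27  36]
 [ 81  85  81  82  83  95 110 114 120 121 108  93  84  91  81  51  32  33
   34  33  31  34  35  28  30  30  34  32  40]
 [ 86  84  79  83  97 116 119 125 124 119 101  86  85  88  80  49  36  30
   35  34  32  28  34  32  36  35  31  37  38]
 [ 83  88  89  99 117 122 124 127 126 114 106  89  89  88  78  51  32  31
   31  30  30  36  32  33  30  34  27  34  48]
 [ 96 101 114 120 124 127 125 127 128 116 103  89  87  88  80  47  29  
[... 2617 characters left out ...]
 87  79  84  78  80  79  79  79  78  83  84  77
   87  83  84  81  87  83  83  82  81  84  82]
 [121 112  86  76  81  79  82  84  81  77  80  77  82  81  78  83  80  82
   81  79  82  84  85  83  82  81  81  78  85]
 [122 107  84  77  84  82  83  79  83  79  77  80  78  82  77  80  79  77
   81  81  84  79  83  86  82  81  83  81  81]
 [123 111  91  79  78  78  79  80  76  80  78  78  82  81  78  78  80  78
   83  76  82  84  83  81  83  80  82  83  80]
 [118 110  89  78  80  77  79  77  80  79  80  78  76  79  82  76  77  79
   79  82  78  78  78  81  80  83  79  77  76]
 [112 101  80  81  81  80  82  76  83  77  81  80  84  76  77  81  79  80
   80  84  78  80  78  83  77  81  79  78  84]]
```

```bash
python3 - <<'E'
import cv2,numpy as np
f=cv2.imread('pics/s2.png')
cv2.imwrite('pics/a6.png',cv2.resize(f[180:345,250:470],(800,600),interpolation=cv2.INTER_CUBIC))
E
```

```text
(no output)
```

View pics/a6.png

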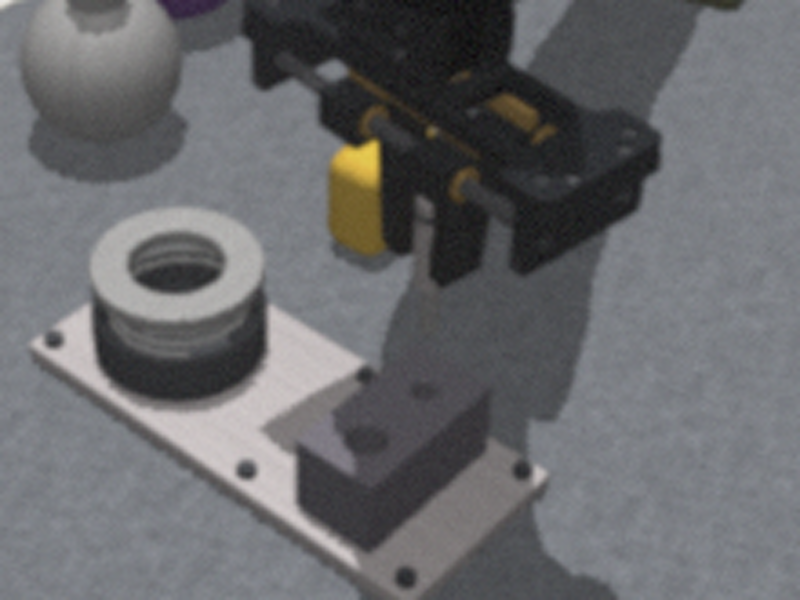

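The crop shows the shaft foot at about (430,332), i.e. scene (368,271), as predicted. The narrow hole is at crop (425,391), i.e. scene (367,287), straight below within about 1–2 mm. I descend in steps, watching the force.

```bash
python3 -m jog '[[[0.0004,0.0007,0.01,0,0,0],[0,0,0.01,0,0,0],[0,0,0.008,0,0,0],[0,0,0.004,0,0,0],[0,0,0.003,0,0,0],[0,0,0.003,0,0,0],[0,0,0,0,0,0]]]'
```

```text
clock: 8.5
tool_pos: [0.5833, 0.1026, 0.064]
eef_rot: [0.185, 0.983, -0.0, 0.0]
contact_force: [-0.0, -0.0, -0.9]
opening: 0.194
finger_force: 25.0
```

```bash
python3 -m jog '[[[0,0,0.003,0,0,0],[0,0,0.003,0,0,0],[0,0,0.003,0,0,0],[0,0,0,0,0,0]]]'
```

```text
clock: 9.0
tool_pos: [0.5831, 0.1028, 0.0547]
eef_rot: [0.185, 0.983, -0.0, 0.0]
contact_force: [1.2, -0.9, -1.8]
opening: 0.193
finger_force: 25.0
```

```bash
python3 -m jog '[[[0,0,0.004,0,0,0],[0,0,0.004,0,0,0],[0,0,0.004,0,0,0],[0,0,0.004,0,0,0],[0,0,0.002,0,0,0],[0,0,0,0,0,0]]]'
```

```text
clock: 9.75
tool_pos: [0.5832, 0.1028, 0.0368]
eef_rot: [0.185, 0.983, -0.0, 0.0]
contact_force: [1.8, -2.3, -2.0]
opening: 0.196
finger_force: 25.0
```

```bash
python3 -m jog '[[[0,0,0.0015,0,0,0],[0,0,0.0015,0,0,0],[0,0,0,0,0,0]]]'
```

```text
clock: 10.12
tool_pos: [0.5836, 0.1028, 0.0351]
eef_rot: [0.185, 0.983, 0.0, 0.001]
contact_force: [2.4, -3.1, 8.8]
opening: 0.197
finger_force: 25.0
```

Fz is 8.8 N at exactly the expected height, so the pin is home. I give it one more small press, release, and raise.

```bash
python3 -m jog '[[[0,0,0.001,0,0,0],[0,0,0,0,0,0]]]'
python3 -m jog '[[[0,0,0,0,0,0],[0,0,0,0,0,0],[0,0,0,0,0,0],[0,0,-0.01,0,0,0],[0,0,-0.02,0,0,0],[0,0,-0.04,0,0,0],[0,0,-0.05,0,0,0],[0,0,-0.04,0,0,0],[0,0,0,0,0,0]]]' 0.045
python3 - <<'E'
from h import *
need([.4353,-.333,.2],[1,0])
S=snap('scene','s3.png')
# handle top if home: z=.107
print(proj(S,[.583,.102,.107]),proj(S,[.583,.102,.139]))
E
```

```text
clock: 10.38
tool_pos: [0.5837, 0.1027, 0.035]
eef_rot: [0.185, 0.983, -0.0, 0.001]
contact_force: [-1.0, -3.5, 15.0]
opening: 0.194
finger_force: 25.0
clock: 11.5
tool_pos: [0.5853, 0.1038, 0.1969]
eef_rot: [0.185, 0.983, 0.002, 0.003]
contact_force: [0.6, -0.2, -0.9]
opening: 0.513
finger_force: 0.0
t 11.5 tcp [0.5853 0.1038 0.1969] F [ 0.6 -0.2 -0.9] open 0.0452 grip 0.0
shift [-0.019  -0.4614 -0.0051]
turn [0.008 0.002 1.199]
turn [-0.003  0.008 -1.943]
[367.78756424 265.39466236] [368.69860746 250.83557834]
```

```bash
python3 - <<'E'
import cv2,numpy as np
a=cv2.imread('pics/scene0.png').astype(int);b=cv2.imread('pics/s3.png').astype(int)
d=b.sum(2)//3
for v in range(244,296,2): print(v,d[v,358:379])
E
```

```text
244 [78 74 78 82 82 78 82 81 78 79 80 80 79 81 84 80 83 78 81 80 81]
246 [75 79 80 79 81 84 88 84 80 81 80 80 81 80 83 84 81 81 80 81 84]
248 [ 79  81  80  86  98 113 115  91  81  82  79  82  84  82  79  83  83  81
  82  79  84]
250 [ 88  98 112 116 122 111  90  80  84  81  82  79  80  87  82  80  79  82
  81  84  80]
252 [114 117 121 125 118  98  91  80  83  82  82  83  80  80  82  82  79  84
  81  79  79]
254 [125 126 127 128 114  87  81  82  82  81  81  83  81  83  84  83  87  86
  82  81  81]
256 [127 125 126 118  94  80  82  84  81  85  84  81  80  78  83  79  81  82
  82  79  80]
258 [125 123 128 117  94  80  80  83  80  79  87  83  81  81  81  82  86  86
  80  81  82]
260 [128 123 121 100  85  79  86  87  81  85  85  80  81  81  84  80  84  79
  80  81  80]
262 [125 125 111  96  83  88  85  98 102 108 109 110 109  98  95  86  81  84
  78  80  76]
264 [128 124 112  86  78  91 106 117 115 119 120 119 120 117 115 104  86  81
  81  77  79]
266 [126 121 109  88  80  87 103 115 119 116 118 117 118 115 118 111  92  84
  81  83  85]
268 [120 118 112  91  78  79  85  92 103 107 114 114
[... 345 characters left out ...]
 91  96  91  93  90  88  86  83  81  83  85
  82  84  82]
278 [114  97  83  80  77  83  84  90  89  92  92  90  88  86  81  80  81  84
  81  82  82]
280 [85 82 79 77 78 86 84 86 92 90 94 90 85 86 80 79 80 83 78 80 81]
282 [79 77 75 76 82 81 93 92 92 92 87 93 88 82 80 73 81 78 79 82 78]
284 [80 81 79 80 79 85 82 87 91 89 91 85 86 82 81 80 80 80 81 78 78]
286 [80 77 81 80 79 81 88 91 92 93 89 89 87 77 82 76 80 75 74 79 78]
288 [77 82 81 79 78 79 78 88 91 91 88 85 83 81 81 80 76 75 79 79 81]
290 [75 81 78 81 79 77 79 76 85 79 82 84 80 78 78 79 78 79 73 81 76]
292 [80 78 78 78 77 80 77 80 78 75 79 80 81 79 80 82 78 79 75 76 65]
294 [76 79 80 78 79 77 79 77 81 78 77 79 79 81 79 76 73 70 61 58 55]
```

The handle top is at scene (368,265), as predicted for home. Now the flask.

```bash
python3 -m jog '[[[-0.0016,-0.0285,0,0,0,0],[-0.0016,-0.0385,0,0,0,0],[-0.0016,-0.0385,0,0,0,0],[-0.0016,-0.0385,0,0,0,0],[-0.0016,-0.0385,0,0,0,0],[-0.0016,-0.0385,0,0,0,0],[-0.0016,-0.0385,0,0,0,0],[-0.0016,-0.0385,0,0,0,0],[-0.0016,-0.0385,0,0,0,0],[-0.0016,-0.0385,0,0,0,0],[-0.0016,-0.0385,0,0,0,0],[-0.0016,-0.0385,0,0,0,0]]]' 0.06
python3 -m jog '[[[0,0,0,0,0,0.11],[0,0,0,0,0,0.17],[0,0,0,0,0,0.17],[0,0,0,0,0,0.17],[0,0,0,0,0,0.17],[0,0,0,0,0,0.17],[0,0,0,0,0,0.17],[0,0,0,0,0,0.07],[0,0,0,0,0,0]]]'
python3 - <<'E'
from h import *
need([.4353,-.333,.060],[1,0]); print(get_state()['q'])
S=snap('scene')
# predicted finger tips (true z +.03)
st=get_state();t=np.array(st['tool_pos'])+[0,0,.03]; r=R.from_quat(st['eef_rot']).as_matrix()
T=snap('top');print('neck',proj(S,[.4353,-.333,.1305]),proj(T,[.4353,-.333,.1305]))
# big flask neck top in both views
print(onz(T,399,293,.16))
E
```

```text
clock: 13.05
tool_pos: [0.4352, -0.3257, 0.1916]
eef_rot: [0.185, 0.983, 0.001, -0.001]
contact_force: [0.0, -0.0, -0.4]
opening: 0.675
finger_force: 0.0
clock: 14.18
tool_pos: [0.4359, -0.3245, 0.1918]
eef_rot: [0.707, 0.707, -0.0, -0.001]
contact_force: [0.2, 0.1, -1.2]
opening: 0.682
finger_force: 0.0
t 14.18 tcp [ 0.4359 -0.3245  0.1918] F [ 0.2  0.1 -1.2] open 0.0601 grip 0.0
shift [-0.0086 -0.0002  0.1318]
turn [-0.003 -0.001  0.   ]
turn [ 2.000e-03 -4.000e-03 -3.142e+00]
[ 0.57066448  0.59487929 -0.02544716  1.82844923  0.02197128  0.72138085
  0.53308094]
neck [218.33312347 152.94010307] [456.54354473 285.63780343]
[ 0.41578827 -0.19786378  0.16      ]
```

```bash
python3 -m jog '[[[-0.0086,0,0.01,0,0,0],[0,0,0.02,0,0,0],[0,0,0.02,0,0,0],[0,0,0.02,0,0,0],[0,0,0.02,0,0,0],[0,0,0.015,0,0,0],[0,0,0.01,0,0,0],[0,0,0.008,0,0,0],[0,0,0.005,0,0,0],[0,0,0.004,0,0,0],[0,0,0,0,0,0]]]'
python3 - <<'E'
from h import *
need([.4353,-.333,.060])
S=snap('scene','s4.png')
st=get_state();t=np.array(st['tool_pos']); 
for k in (-1,1):
  for h in (.02,.03,.04):print(k,h,proj(S,t+[k*.039,0,h]))
b=S['frame'].astype(int).sum(2)//3
print('cols196.. step2')
for v in range(140,206,2): print(v,b[v,196:246:2])
E
```

```text
clock: 15.65
tool_pos: [0.4367, -0.3338, 0.061]
eef_rot: [0.707, 0.707, 0.0, -0.0]
contact_force: [0.3, -0.4, 0.0]
opening: 0.678
finger_force: 0.0
t 15.65 tcp [ 0.4367 -0.3338  0.061 ] F [ 0.3 -0.4  0. ] open 0.0597 grip 0.0
shift [ 0.0008 -0.0014  0.001 ]
-1 0.02 [231.45322336 164.8421884 ]
-1 0.03 [230.91655322 161.03264641]
-1 0.04 [230.3740185  157.18147491]
1 0.02 [209.34965895 180.76116854]
1 0.03 [208.66114604 176.8582769 ]
1 0.04 [207.96474373 172.9106635 ]
cols196.. step2
140 [ 53  48  38  37  44  57  50  56  79  85  68  53  66 101  70  41  39  38
  35 131 212 217 219 220 217]
142 [ 49  38  37  33  38  40  39  40  42  31  51  87 115 113  43  35  38  35
  41 135 221 217 219 217 219]
144 [ 41  36  27  34  36  40  39  39  40  36  85 122 131 166  83  34  35  43
  40 114 216 218 219 218 219]
146 [ 38  33  31  49  59  45  32  36  33  30 110 197 208 217 122  34  32  38
  40 107 214 219 216 217 217]
148 [ 35  29  32  49  57  62  36  35  35  36 119 215 216 215 130  31  36  38
  36  85 214 217 217 217 217]
150 [ 40  37  32  39  54  62  43  27  33  66 131 170 168 193 151  35  42  40
 
[... 2217 characters left out ...]
  82  84  87  81  82  77  76
  76  71  62  41  37  63  81]
194 [123 121 120 122 123 115  66  35  61  74  75  79  79  79  76  75  78  72
  74  66  45  35  39  52  77]
196 [120 123 120 126 126 119  61  33  39  57  72  72  72  74  73  74  72  70
  61  42  42  39  37  48  83]
198 [122 121 122 118 118 123  74  35  36  35  48  60  68  69  65  69  64  52
  40  34  33  34  34  45  76]
200 [122 119 117 123 126 121  84  39  38  36  35  41  46  36  37  37  35  38
  36  36  34  42  32  39  79]
202 [117 121 126 122 125 124 103  35  40  34  38  42  32  30  40  42  34  41
  33  37  38  32  33  50  77]
204 [119 121 121 127 126 120 111  42  32  33  30  37  33  34  35  33  34  36
  38  35  33  34  38  66 101]
```

The fingertips straddle the neck (near tip about v 174, far about v 159, scene), roughly 10 mm above the ball's top. I lower 5 mm and grip.

```bash
python3 -m jog '[[[0,0,0.003,0,0,0],[0,0,0.002,0,0,0],[0,0,0,0,0,0]]]'
python3 -m jog '[[[0,0,0,0,0,0],[0,0,0,0,0,0],[0,0,0,0,0,0],[0,0,0,0,0,0]]]' 0.015 55
python3 -m jog '[[[0,0,-0.005,0,0,0],[0,0,-0.01,0,0,0],[0,0,-0.015,0,0,0],[0,0,-0.02,0,0,0],[0,0,-0.02,0,0,0],[0,0,-0.02,0,0,0],[0,0,-0.01,0,0,0],[0,0,0,0,0,0],[0,0,0,0,0,0]]]'
python3 - <<'E'
from h import *
need([.571,-.045,.155],[1,0])
E
```

```text
clock: 16.08
tool_pos: [0.4367, -0.3337, 0.0558]
eef_rot: [0.707, 0.707, 0.0, -0.0]
contact_force: [-0.1, -0.3, -0.0]
opening: 0.684
finger_force: 0.0
clock: 16.58
tool_pos: [0.4368, -0.3338, 0.056]
eef_rot: [0.707, 0.707, 0.0, 0.0]
contact_force: [-0.6, 0.9, 0.3]
opening: 0.282
finger_force: 55.0
clock: 17.7
tool_pos: [0.4363, -0.3334, 0.1555]
eef_rot: [0.707, 0.707, -0.0, -0.001]
contact_force: [0.7, 0.5, -2.7]
opening: 0.284
finger_force: 55.0
t 17.7 tcp [ 0.4363 -0.3334  0.1555] F [ 0.7  0.5 -2.7] open 0.025 grip 54.99764344480354
shift [0.2885 0.1345 0.0006]
turn [-0.001 -0.001 -0.001]
turn [-1.000e-03  2.000e-03  3.141e+00]
```

```bash
python3 -m jog '[[[0,0.0135,0,0,0,0],[0,0.025,0,0,0,0],[0,0.03,0,0,0,0],[0,0.03,0,0,0,0],[0,0.025,0,0,0,0],[0,0.013,0,0,0,0],[0,0,0,0,0,0]]]'
python3 -m jog '[[[0.014,0,0,0,0,0],[0.028,0,0,0,0,0],[0.032,0,0,0,0,0],[0.032,0,0,0,0,0],[0.032,0,0,0,0,0],[0.032,0,0,0,0,0],[0.032,0,0,0,0,0],[0.032,0,0,0,0,0],[0.028,0,0,0,0,0],[0.018,0,0,0,0,0],[0.008,0,0,0,0,0],[0,0,0,0,0,0]]]'
python3 - <<'E'
from h import *
need([.573,-.0455,.105],[1,0])
S=snap('scene','s5.png');t=np.array(get_state()['tool_pos'])
# ball centre predicted: tool z .056 <-> centre .0495 ; ball mask by column/row extents
c=[t[0]-.001,t[1]+.0005,t[2]-.0065]; print('ball pred',proj(S,c))
b=S['frame'].astype(int).sum(2)//3;u,v=proj(S,c).astype(int)
print('row',v,'from',u-34);print(b[v,u-34:u+35]); print('col from',v+4);print(b[v+4:v+50,u])
E
```

```text
clock: 18.58
tool_pos: [0.5748, -0.3327, 0.1549]
eef_rot: [0.707, 0.707, 0.0, -0.0]
contact_force: [-1.2, -0.8, -2.2]
opening: 0.28
finger_force: 55.0
clock: 20.08
tool_pos: [0.5734, -0.0461, 0.1561]
eef_rot: [0.707, 0.707, -0.0, 0.0]
contact_force: [-0.6, 0.0, -2.5]
opening: 0.281
finger_force: 55.0
t 20.07 tcp [ 0.5734 -0.0461  0.1561] F [-0.6  0.  -2.5] open 0.0248 grip 55.00103058759123
shift [ 0.0007 -0.0004  0.0511]
turn [-0.     0.    -0.001]
turn [1.000e-03 0.000e+00 3.141e+00]
ball pred [295.23534351 216.14994527]
row 216 from 261
[ 79  80  83  80  77  76  74  67  73  71  72  70  73  73  76  81  87  89
  91  94  96  95  95  99 101  99 102 105 104 103 105 108 106 108 110 108
 109 105 108 104 105 102  98  96  99  99  92  95  92  89  87  85  84  79
  84 110 124 128 123 126 124 122 121 122 122 122 121 120 120]
col from 220
[ 98  97  96  91  91  89  88  83  82  84  81  82  75  74  71  75 112 146
 163 171 170 175 169 149 110  85  80  98 104  85  74  93  80  54  44  47
  51  48  46  60  71  95 108 105 108 108]
```

The ball is where predicted (centre about u 295). I descend to the ring.

```bash
python3 -m jog '[[[0,0,0.01,0,0,0],[0,0,0.015,0,0,0],[0,0,0.015,0,0,0],[0,0,0.008,0,0,0],[0,0,0.004,0,0,0],[0,0,0,0,0,0]]]'
python3 -m jog '[[[0,0,0.002,0,0,0],[0,0,0.002,0,0,0],[0,0,0.002,0,0,0],[0,0,0.002,0,0,0],[0,0,0,0,0,0]]]'
```

```text
clock: 20.88
tool_pos: [0.5735, -0.0459, 0.1038]
eef_rot: [0.707, 0.707, -0.0, -0.0]
contact_force: [-0.2, 0.4, -2.0]
opening: 0.28
finger_force: 55.0
clock: 21.5
tool_pos: [0.5736, -0.0458, 0.0963]
eef_rot: [0.707, 0.707, 0.0, 0.0]
contact_force: [-1.6, 0.5, 3.6]
opening: 0.28
finger_force: 55.0
```

```bash
python3 -m jog '[[[0,0,0.002,0,0,0],[0,0,0.002,0,0,0],[0,0,0.002,0,0,0],[0,0,0.002,0,0,0],[0,0,0.002,0,0,0],[0,0,0,0,0,0]]]'
python3 -m jog '[[[0,0,0.002,0,0,0],[0,0,0.0015,0,0,0],[0,0,0,0,0,0]]]'
```

```text
clock: 22.25
tool_pos: [0.5736, -0.0458, 0.0864]
eef_rot: [0.707, 0.707, 0.0, 0.0]
contact_force: [-1.6, 1.3, 7.5]
opening: 0.282
finger_force: 55.0
clock: 22.62
tool_pos: [0.5737, -0.0458, 0.0831]
eef_rot: [0.707, 0.707, 0.0, 0.0]
contact_force: [-2.9, 1.4, 9.2]
opening: 0.279
finger_force: 55.0
```

```bash
python3 -m jog '[[[0,0,0.001,0,0,0],[0,0,0.001,0,0,0],[0,0,0,0,0,0]]]'
python3 -m jog '[[[0,0,0.001,0,0,0],[0,0,0,0,0,0],[0,0,0,0,0,0]]]'
```

```text
clock: 23.0
tool_pos: [0.5737, -0.0458, 0.0812]
eef_rot: [0.707, 0.707, 0.0, 0.0]
contact_force: [-2.2, 0.7, 9.9]
opening: 0.282
finger_force: 55.0
clock: 23.38
tool_pos: [0.5737, -0.0458, 0.0808]
eef_rot: [0.707, 0.707, 0.0, 0.0]
contact_force: [-3.5, 1.1, 14.0]
opening: 0.278
finger_force: 55.0
```

```bash
python3 -m jog '[[[0,0,0.001,0,0,0],[0,0,0,0,0,0],[0,0,0,0,0,0]]]'
python3 -m jog '[[[0,0,0,0,0,0],[0,0,0,0,0,0],[0,0,0,0,0,0],[0,0,0,0,0,0]]]'
python3 - <<'E'
from h import *
S=snap('scene','s6.png');st=get_state();print(st['moment'],R.from_quat(st['eef_rot']).as_matrix()[:,2])
# ring outer silhouette: predicted down/up left/right extremes at z
for z in(.05,.068):print(z,proj(S,[.572,-.0445,z]),proj(S,[.572+.045*.7,-.0445+.045*.4,z]))
b=S['frame'].astype(int).sum(2)//3;u=int(proj(S,[.572,-.0445,.05])[0])
a=cv2.imread('pics/scene0.png').astype(int).sum(2)//3
print('v250..');print(a[250:300,u]);print(b[250:300,u])
E
```

```text
clock: 23.75
tool_pos: [0.5738, -0.0458, 0.0806]
eef_rot: [0.708, 0.707, 0.001, 0.0]
contact_force: [-6.1, 0.4, 20.8]
opening: 0.278
finger_force: 55.0
clock: 24.25
tool_pos: [0.5738, -0.0457, 0.0806]
eef_rot: [0.707, 0.707, 0.001, 0.0]
contact_force: [-4.6, 0.5, 21.2]
opening: 0.282
finger_force: 55.0
[0.20423252 1.23146308 0.00822057] [ 1.23778350e-03  3.09276243e-04 -9.99999186e-01]
0.05 [298.57548143 259.13404544] [297.78091124 272.2553155 ]
0.068 [298.19430607 251.82360997] [297.37790244 264.87856461]
v250..
[ 83  88  68  46  43  42  44  48  48  51  81 134 159 160 160 165 163 155
 116  83  78  83  78  84  99  83  85  97  71  54  44  43  46  44  46  46
  36  40  41  48  74  98 122 153 176 179 180 179 178 181]
[109 111 104 105 102 100  94  93  91  87  86  80  78  80  75  76  72  72
  86 100 105 109 109 107 108 101  91  84  76  58  46  41  42  45  44  45
  44  41  43  47  81 109 116 117 119 120 119 121 120 120]
```

The ring's front edge dropped about 7.4 px, matching 18 mm. The force is a stable 21 N on a hard stop, and the tool is upright. I hand in.

```bash
python3 -c "
from plant import *
print(finish_job())"
```

```text
the job is handed in; nothing more can be done
None
```

The slim pin is fully home in the narrow opening and released. The small steel flask is seated upright in the sprung ring, and the arm is holding it pressed fully down on the cup's rim at about 21 N. The job was handed in at about 24 s; no verdict came back.

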